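# Sort mixed ware onto the boards by clay

## Task

The four small pots standing loose on the bench have got mixed: before firing, put each one on the ware board for its own clay - red with red, dark brown with dark brown, pale buff with buff, whatever its shape - as shown by the piece that already stands on each board. Stand every pot upright with its whole foot on the board and about a finger's width of air to its neighbours, set it down rather than letting it drop, and leave the three pieces already there where they are.

Things in the scene. Friction and masses are not known exactly. Their poses are not given: they have to be found in the camera images.
- red_tumbler: TO BE SORTED: loose straight-sided tumbler, 52 mm in diameter and 62 mm high (foot 48 mm across), of brick-red clay, open at the top, 3.5 mm wall, about 0.1 kg, standing upright on the bench in a gap between ware boards. Origin: centre of its underside; z up.
- red_cup: TO BE SORTED: loose tea cup, 56 mm in diameter and 44 mm high, straight-sided above 18 mm, narrowing below to a foot 38 mm across, of brick-red clay, open at the top, 3.5 mm wall, about 0.1 kg, standing upright on the bench in a gap between ware boards. Origin: centre of its underside; z up.
- brown_tumbler: TO BE SORTED: loose straight-sided tumbler, 52 mm in diameter and 62 mm high (foot 48 mm across), of very dark brown clay, open at the top, 3.5 mm wall, about 0.1 kg, standing upright on the bench in a gap between ware boards. Origin: centre of its underside; z up.
- buff_jar: TO BE SORTED: loose small bellied jar, 60 mm high, its belly 56 mm in diameter from 20 to 40 mm above the foot, foot 40 mm and mouth 38 mm across, of pale cream (buff) clay, open at the top, 3.5 mm wall, about 0.1 kg, standing upright on the bench in a gap between ware boards. Origin: centre of its underside; z up.
- shelved_red_jar: Already sorted, leave it where it is: a loose small bellied jar, 60 mm high, its belly 56 mm in diameter from 20 to 40 mm above the foot, foot 40 mm and mouth 38 mm across, of brick-red clay, standing upright on the red clay's ware board, within 10 mm of the board's long centre line. Origin: centre of its underside; z up.
- shelved_brown_cup: Already sorted, leave it where it is: a loose tea cup, 56 mm in diameter and 44 mm high, straight-sided above 18 mm, narrowing below to a foot 38 mm across, of very dark brown clay, standing upright on the brown clay's ware board, within 10 mm of the board's long centre line. Origin: centre of its underside; z up.
- shelved_buff_tumbler: Already sorted, leave it where it is: a loose straight-sided tumbler, 52 mm in diameter and 62 mm high (foot 48 mm across), of pale cream (buff) clay, standing upright on the buff clay's ware board, within 10 mm of the board's long centre line. Origin: centre of its underside; z up.
- board_red: The ware board for brick-red clay: all boards look alike; the shelved red jar stands on this one. Plywood on battens, 260 mm long (its x, pointing away from the robot within 6 degrees) by 120 mm wide (its y), flat top 30 mm above the bench, fixed. Origin: centre of its underside, at bench height.
- board_brown: The ware board for very dark brown clay: all boards look alike; the shelved brown cup stands on this one. Size, axes, origin as board_red. Unlisted in the gaps between boards and before and beyond them: flat hand tools up to 12 mm high and a wooden seal 53 mm high, 22 mm thick, 60 mm or more from a pot's middle.
- board_buff: The ware board for pale cream (buff) clay: all boards look alike; the shelved buff tumbler stands on this one. Size, axes, origin as board_red. Unlisted: equipment up to 0.22 m high stands along the bench's back edge (x above 0.77 m) and sides (|y| above 0.48 m).

How it is judged:
At the end, for the whole second after the job is handed in: All four pots upright (0.1 rad) and at rest on their own clay's board, whole foot on it (centre within 106 mm along, 36 mm across), centres over 64 mm (the two reds 62 mm) from other pieces on that board; the three pieces already there upright, within 12 mm of their places (x of red_tumbler in the frame of board_red between -0.106 and 0.106 m and y of red_tumbler in the frame of board_red between -0.036 and 0.036 m and z of red_tumbler in the frame of board_red between 0.025 and 0.036 m and angle between each of red_tumbler, red_cup, brown_tumbler, buff_jar, shelved_red_jar, shelved_brown_cup, shelved_buff_tumbler's own z axis and vertical below 0.1 rad and linear speed of each of red_tumbler, red_cup, brown_tumbler, buff_jar, shelved_red_jar, shelved_brown_cup, shelved_buff_tumbler below 0.02 m/s and angular speed of each of red_tumbler, red_cup, brown_tumbler, buff_jar below 0.2 rad/s and horizontal distance between each of red_tumbler, red_cup and shelved_red_jar above 0.064 m and x of red_cup in the frame of board_red between -0.106 and 0.106 m and y of red_cup in the frame of board_red between -0.036 and 0.036 m and z of red_cup in the frame of board_red between 0.025 and 0.036 m and x of brown_tumbler in the frame of board_brown between -0.106 and 0.106 m and y of brown_tumbler in the frame of board_brown between -0.036 and 0.036 m and z of brown_tumbler in the frame of board_brown between 0.025 and 0.036 m and horizontal distance between brown_tumbler and shelved_brown_cup above 0.064 m and x of buff_jar in the frame of board_buff between -0.106 and 0.106 m and y of buff_jar in the frame of board_buff between -0.036 and 0.036 m and z of buff_jar in the frame of board_buff between 0.025 and 0.036 m and horizontal distance between buff_jar and shelved_buff_tumbler above 0.064 m and horizontal distance between red_tumbler and red_cup above 0.062 m and distance of each of shelved_red_jar, shelved_brown_cup, shelved_buff_tumbler from where it was at the start of the episode below 0.012 m); the robot touches nothing.
It fails at once if a pot is dropped: out of the fingers and moving faster than 0.5 m/s (a fall of about 13 mm) ((contact force between the fingers and red_tumbler below 0.05 N and linear speed of red_tumbler above 0.5 m/s) or (contact force between the fingers and red_cup below 0.05 N and linear speed of red_cup above 0.5 m/s) or (contact force between the fingers and brown_tumbler below 0.05 N and linear speed of brown_tumbler above 0.5 m/s) or (contact force between the fingers and buff_jar below 0.05 N and linear speed of buff_jar above 0.5 m/s)).
It fails at once if a piece that already stood on a board is shifted 20 mm or more (distance of any of shelved_red_jar, shelved_brown_cup, shelved_buff_tumbler from where it was at the start of the episode above 0.02 m).
It also fails if it takes over 99 s, if anything falls off the work surface, if the arm or the gripper's body presses on something with over 40 N, if the wrist force passes 120 N, or if a joint passes its speed limit or range.

## Robot

A 6-joint arm with a two-finger parallel gripper is mounted at the origin on the work surface. World frame = base frame: x ahead of the robot, y to its left, z up, the work surface at z = 0. Lengths are in m, angles in rad, forces in N, time in s.
With the tool pointing down it reaches from about 0.275 to 0.875 m from the base axis. Payload 12.5 kg.
Tool frame: the origin (TCP) lies at the very end of the fingers, on their centre line; the grasp point (between the pads) lies 19 mm behind it; z points along the fingers, y is the line along which they close (so a half turn about z gives the same grasp; the last joint's range is limited). The gripper opens to 85 mm and grips with 20 to 120 N. Pads are 22 mm wide; open, the fingers measure 114 mm over their backs; the gripper's body (76 mm by 85 mm) begins 54 mm behind the grasp point. The pads swing forward as they close: fully open they stand 13 mm farther back than shut.
Start: joints at [-1.326, 0.351, 1.652, -0, 1.139, -0.085], TCP at [0.178, -0.52, 0.231] pointing down, gripper open.
Joint ranges: [-2.75, 2.75], [-0.79, 2.1], [0.01, 2.65], [-1.57, 4.71], [0.07, 3.14], [-2.87, 2.87]. Speed limits (rad/s): [2.22, 2.22, 2.79, 3.14, 3.14, 3.14].

## Interface

Orientations are given as a rotation vector (axis times angle).
In Python, from workcell import ctrl gives the robot as it stands. The module is installed in compiled form; this text tells all that it offers.
- The arm moves only by the tool apply_moves, never from a script. Its argument "moves" is a list of rows, each a list of 2 entries, a list of its own where there are three numbers: the shift along the tool's x, y, z in m, then the turn, a rotation vector about the tool's x, y, z in rad. In form: [[[dx, dy, dz], [rx, ry, rz]], ...]. A call has 1 to 20 rows; each row shifts and turns the commanded pose from where the row before left it, along the tool's axes as they then stand; what a row does not reach is not made up. A row lasts 1/12 s, in which the tool goes at most 41.7 mm and 7.16 degrees, less where a joint would pass 70% of its speed; a pose out of reach is approached as far as the arm can. A call with a gripper value outside its range is refused whole. "grip" is the opening, from 0 (shut) to 1 (fully open), set as the call begins (left out, the last holds). The fingers move at their own pace and stop on an object; "force" is the grip in N (left out, the last holds). Time passes only in rows, so rows that do not move let the fingers close. It gives the time, the measured TCP pose, the force, the opening and the grip force at its end, in the units of the state.
- ctrl.read_state(): the state, without advancing time (a new reading comes with each control period).
- ctrl.get_image(name): name is "scene" or "top" or "wrist"; returns a dict with "frame" (420x560x3 uint8, red, green, blue), "mtx" (3x3 intrinsics, pixels), "view" (4x4, takes a point from world to camera coordinates). Camera axes: x right, y down, z forward; pixel columns grow to the right and rows downward; lengths in m; the calibration is good to about 2 mm. A picture is of the moment at which its call begins. There is no depth.
- ctrl.job_done(): hands the job in; it is judged then, once.
The state is a dict: "time_s": time; "q": joint angles; "qd": joint speeds; "tau": joint torques, N m; "tcp_pos": TCP position; "ee_rot": TCP orientation; "wrist_force": force on the tool from outside, world axes, zero at the start; "torque": the same for the moment, N m; "width": opening from 0.0 (shut) to 1.0 (fully open); "gripper_force": force on a finger pad.
Only numpy, scipy, OpenCV 4.12 (cv2) and the standard library are available. Lean on these libraries where they do the work, as an engineer would, in place of code of your own. Each camera call takes 0.05 s, during which the arm holds its last target. There are 200 camera calls.

## Working session

There is one attempt and no reset: what is moved stays moved. The work goes in short steps, Python scripts to look and compute and a tool call to move; the robot and the scene stay as the last step left them, time stands still between calls to the robot, and variables do not carry over. Pictures are saved under pics/ and viewed, at most 14 in all, crops included, and the job is handed in when it is done.

Besides the shell and the picture viewer there is one more tool, called in YAML: its name, and indented under it one key for each argument. apply_moves: Moves the arm, as the interface text tells. Its arguments: {"type":"object","properties":{"moves":{"type":"array","items":{"type":"array"}},"grip":{"type":"number"},"force":{"type":"number"}},"required":["moves"]}

```bash
mkdir -p pics; python3 - <<'E'
from workcell import ctrl
import cv2,numpy as np
s=ctrl.read_state();print(s)
for n in("top","scene"):
    d=ctrl.get_image(n);cv2.imwrite(f"pics/{n}0.png",d["frame"][...,::-1]);print(n,d["mtx"].round(1).tolist(),d["view"].round(4).tolist())
    np.savez(f"{n}0.npz",**d)
E
```

```text
{'time_s': 0.0, 'q': array([-1.32561727e+00,  3.51249100e-01,  1.65243956e+00, -1.32512139e-05,
        1.13908576e+00, -8.45977009e-02]), 'qd': array([-0.0021088 , -0.00104713,  0.00194911,  0.00110342,  0.00210332,
       -0.00072886]), 'tau': array([ 2.15228851e-03, -5.06091213e+01, -2.91404307e+01, -3.78481570e-05,
        4.55912494e-03,  5.29069712e-05]), 'tcp_pos': array([ 0.17804825, -0.52002921,  0.23074549]), 'ee_rot': array([-3.09781978e+00, -5.15483417e-01,  1.67660412e-04]), 'wrist_force': array([0.26071289, 0.30262253, 0.00628147]), 'torque': array([ 0.01844134, -0.00209625, -0.0024741 ]), 'gripper_force': 0.0, 'width': 0.9965844219553095}
top [[474.7, 0.0, 285.7], [0.0, 474.7, 207.9], [0.0, 0.0, 1.0]] [[0.0187, -0.9998, -0.0123, 0.0097], [-0.9905, -0.0168, -0.1368, 0.5306], [0.1366, 0.0147, -0.9905, 0.977], [0.0, 0.0, 0.0, 1.0]]
scene [[489.6, 0.0, 275.8], [0.0, 489.6, 208.8], [0.0, 0.0, 1.0]] [[0.1572, 0.9874, -0.0199, -0.0969], [0.6844, -0.1234, -0.7186, -0.3339], [-0.712, 0.0994, -0.6951, 1.5498], [0.0, 0.0, 0.0, 1.0]]
```

View pics/top0.png

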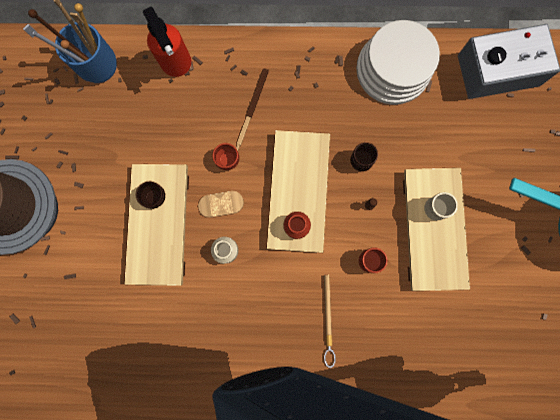

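View pics/scene0.png

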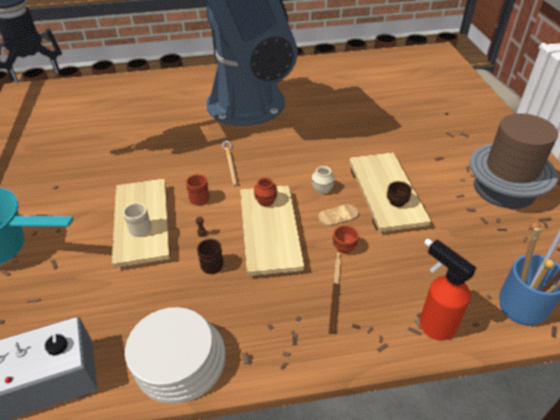

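The top view shows the brown board on the left with its cup at (150,194), the red board in the centre with its jar at (297,225), and the buff board on the right with its tumbler at (443,206). The loose pots are the red cup (225,157), buff jar (223,250), brown tumbler (364,157) and red tumbler (372,260). The seal is at (371,204).

```bash
cat > h.py <<'E'
import cv2,numpy as np
def cast(d,uv,z):
    R,t=d["view"][:3,:3],d["view"][:3,3]; c=-R.T@t
    r=R.T@np.linalg.inv(d["mtx"])@np.array([uv[0],uv[1],1.]); return (c+r*(z-c[2])/r[2])[:2]
def proj(d,p):
    q=d["mtx"]@(d["view"][:3,:3]@np.array(p)+d["view"][:3,3]); return q[:2]/q[2]
E
python3 - <<'E'
from h import *
d=np.load("top0.npz");f=d["frame"];bgr=f[...,::-1].copy();hsv=cv2.cvtColor(f,cv2.COLOR_RGB2HSV).astype(int)
H,S,V=hsv[...,0],hsv[...,1],hsv[...,2]
for n,p in dict(board=(275,145),board2=(140,260),bench=(260,225),redcup=(215,157),redjar=(297,215),tum=(372,270),buff=(213,250),shadow=(345,165),btum=(364,168),bcup=(150,205),stum=(436,210),grey=(223,250)).items(): print(n,hsv[p[1],p[0]])
out=bgr.copy()
B=((V>175)&(S<125)&(H>12)&(H<32)).astype(np.uint8)
for n,(x0,x1,y0,y1) in dict(brown=(115,192,155,295),red=(260,335,122,260),buff=(400,475,160,298)).items():
    m=np.zeros_like(B);m[y0:y1,x0:x1]=B[y0:y1,x0:x1]; m=cv2.morphologyEx(m,cv2.MORPH_OPEN,np.ones((3,3)))
    r=cv2.minAreaRect(cv2.findNonZero(m)); b=cv2.boxPoints(r); cv2.polylines(out,[b.astype(int)],1,(255,0,0))
    w=np.array([cast(d,q,.03) for q in b]); e=[w[1]-w[0],w[2]-w[1]]; L=sorted(e,key=np.linalg.norm)[1]; L=L*np.sign(L[0])
    print(n,w.mean(0).round(4),[np.linalg.norm(k).round(3) for k in e],np.degrees(np.arctan2(L[1],L[0])).round(2))
red=((H<8)|(H>172))&(S>150)&(V>50); dark=(V<62); buff=(S<70)&(V>70)
for n,(u,v,m,z0,h) in dict(red_tumbler=(372,260,red,0,.062),red_cup=(225,157,red,0,.044),brown_tumbler=(364,157,dark,0,.062),buff_jar=(223,250,buff,0,.06),s_red=(297,225,red,.03,.06),s_brown=(150,194,dark,.03,.044),s_buff=(443,206,buff,.03,.062)).items():
    k=np.zeros(m.shape,np.uint8);k[v-20:v+21,u-20:u+21]=m[v-20:v+21,u-20:u+21]
    k=cv2.morphologyEx(k,cv2.MORPH_CLOSE,np.ones((3,3)));cs,_=cv2.findContours(k,0,2);c=cv2.convexHull(max(cs,key=cv2.contourArea))
    M=cv2.moments(c);ce=(M["m10"]/M["m00"],M["m01"]/M["m00"]);cv2.polylines(out,[c],1,(0,255,0))
    x,y,w,hh=cv2.boundingRect(c);print(n,np.round(ce,1),(w,hh),cast(d,ce,z0+.55*h).round(4))
cv2.imwrite("pics/ov0.png",cv2.resize(out[110:310,100:490],None,fx=2,fy=2,interpolation=0))
E
```

```text
board [ 19  89 243]
board2 [ 19  92 235]
bench [ 13 156 186]
redcup [  7 221  83]
redjar [  5 181 176]
tum [  3 174 104]
buff [ 17  60 119]
shadow [ 13 155  84]
btum [173 235  13]
bcup [  6 180  41]
stum [ 19  63 138]
grey [ 18  54 146]
brown [0.4936 0.2981] [np.float64(0.263), np.float64(0.125)] 1.29
red [ 0.571  -0.0078] [np.float64(0.261), np.float64(0.124)] -2.44
buff [ 0.4939 -0.3038] [np.float64(0.124), np.float64(0.263)] 1.41
red_tumbler [372.9 260.2] (29, 25) [ 0.4228 -0.1662]
red_cup [225.4 156.1] (27, 27) [0.6449 0.154 ]
brown_tumbler [363.2 156.7] (27, 29) [ 0.6456 -0.1468]
buff_jar [224.1 249.6] (27, 26) [0.4395 0.1483]
s_red [296.8 224.8] (27, 27) [ 0.492  -0.0048]
s_brown [150.1 194.8] (29, 27) [0.5511 0.306 ]
s_buff [441.1 206. ] (33, 28) [ 0.5361 -0.3026]
```

View pics/ov0.png

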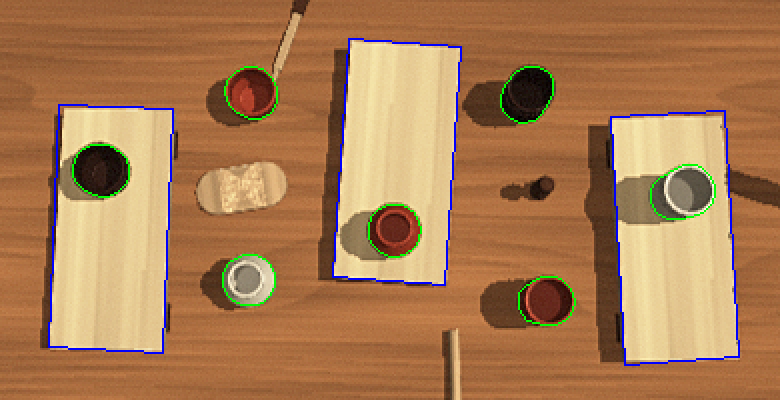

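The contours and board outlines fit. I'll grip all the pots with the fingers closing along world y (yaw 0). First I'll align the tool and hover over the red tumbler at (0.423,-0.166).

apply_moves:
  moves:
    - [[0,0,0],[0,0,0.11]]
    - [[0,0,0],[0,0,0.11]]
    - [[0,0,0],[0,0,0.11]]
    - [[0.0188,-0.0272,0],[0,0,0]]
    - [[0.0188,-0.0272,0],[0,0,0]]
    - [[0.0188,-0.0272,0],[0,0,0]]
    - [[0.0188,-0.0272,0],[0,0,0]]
    - [[0.0188,-0.0272,0],[0,0,0]]
    - [[0.0188,-0.0272,0],[0,0,0]]
    - [[0.0188,-0.0272,0],[0,0,0]]
    - [[0.0188,-0.0272,0],[0,0,0]]
    - [[0.0188,-0.0272,0],[0,0,0]]
    - [[0.0188,-0.0272,0],[0,0,0]]
    - [[0.0188,-0.0272,0],[0,0,0]]
    - [[0.0188,-0.0272,0],[0,0,0]]
    - [[0.0188,-0.0272,0],[0,0,0]]
    - [[0,0,0.03],[0,0,0]]
    - [[0,0,0],[0,0,0]]
    - [[0,0,0],[0,0,0]]
  grip: 1
  force: 30

```text
time_s: 1.68
tcp_pos: [0.4218, -0.1664, 0.2006]
ee_rot: [-3.14, -0.001, 0.005]
wrist_force: [0.2, -0.0, 0.8]
width: 1.0
gripper_force: 0.0
```

```bash
python3 - <<'E'
from workcell import ctrl
from h import *
s=ctrl.read_state();print(s["tcp_pos"],s["ee_rot"],s["q"])
d=ctrl.get_image("wrist");cv2.imwrite("pics/w1.png",d["frame"][...,::-1]);np.savez("w1.npz",**d)
print(d["view"].round(3).tolist())
print(proj(d,(.423,-.166,.062)),proj(d,(s["tcp_pos"])))
hsv=cv2.cvtColor(d["frame"],cv2.COLOR_RGB2HSV).astype(int);H,S,V=hsv[...,0],hsv[...,1],hsv[...,2]
m=(((H<8)|(H>172))&(S>150)&(V>40)).astype(np.uint8);cs,_=cv2.findContours(m,0,2)
for c in cs:
  if cv2.contourArea(c)>1500:print(cv2.boundingRect(c),cv2.contourArea(c))
E
```

```text
[ 0.42177883 -0.16639925  0.20058369] [-3.14017153e+00 -7.07460163e-04  4.85142274e-03] [-4.78409897e-01  2.15712826e-01  1.92136128e+00 -1.95202014e-04
  1.00791399e+00  1.09204029e+00]
[[-0.001, -1.0, -0.001, -0.165], [-0.957, 0.0, 0.291, 0.374], [-0.291, 0.001, -0.957, 0.472], [0.0, 0.0, 0.0, 1.0]]
[281.70658594 190.69296253] [283.12783072 268.87569538]
(248, 154, 61, 68) 2997.0
(24, 69, 93, 76) 5215.5
```

View pics/w1.png

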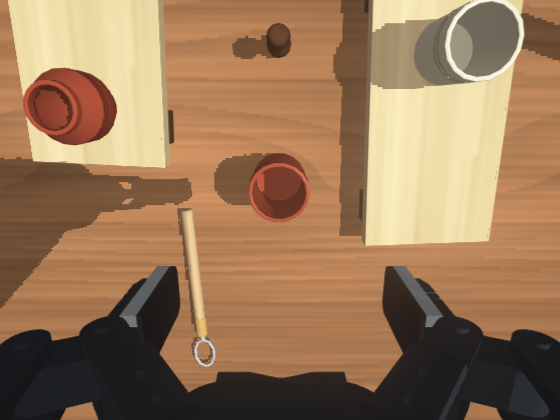

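The tumbler's rim centre is at (279.5,192) against a predicted (281.7,190.7), so my positions are good to about 2 mm. I'll descend and grip.

apply_moves:
  moves:
    - [[0,-0.002,0.035],[0,0,0]]
    - [[0,0,0.035],[0,0,0]]
    - [[0,0,0.035],[0,0,0]]
    - [[0,0,0.035],[0,0,0]]
    - [[0,0,0.025],[0,0,0]]
    - [[0,0,0.017],[0,0,0]]
    - [[0,0,0],[0,0,0]]
    - [[0,0,0],[0,0,0]]

```text
time_s: 2.4
tcp_pos: [0.4227, -0.1657, 0.0199]
ee_rot: [-3.141, 0.002, 0.0]
wrist_force: [-0.1, -0.1, 0.1]
width: 0.997
gripper_force: 0.0
```

apply_moves:
  moves:
    - [[0,0,0],[0,0,0]]
    - [[0,0,0],[0,0,0]]
    - [[0,0,0],[0,0,0]]
    - [[0,0,0],[0,0,0]]
    - [[0,0,0],[0,0,0]]
    - [[0,0,0],[0,0,0]]
    - [[0,0,0],[0,0,0]]
    - [[0,0,0],[0,0,0]]
  grip: 0
  force: 30

```text
time_s: 3.07
tcp_pos: [0.4233, -0.1653, 0.0207]
ee_rot: [3.14, 0.0, 0.003]
wrist_force: [-3.8, 0.5, 11.6]
width: 0.6
gripper_force: 29.2
```

apply_moves:
  moves:
    - [[0,0,-0.015],[0,0,0]]
    - [[0,0,-0.03],[0,0,0]]
    - [[0,0,-0.03],[0,0,0]]
    - [[0,0,-0.03],[0,0,0]]
    - [[0,0,-0.03],[0,0,0]]
    - [[0.015,-0.0104,0],[0,0,0]]
    - [[0.025,-0.016,0],[0,0,0]]
    - [[0.025,-0.016,0],[0,0,0]]
    - [[0.025,-0.016,0],[0,0,0]]
    - [[0.025,-0.016,0],[0,0,0]]
    - [[0.025,-0.016,0],[0,0,0]]
    - [[0.025,-0.016,0],[0,0,0]]
    - [[0.025,-0.016,0],[0,0,0]]
    - [[0.025,-0.016,0],[0,0,0]]
    - [[0.018,-0.016,0],[0,0,0]]
    - [[0,0,0],[0,0,0]]
    - [[0,0,0],[0,0,0]]

```text
time_s: 4.48
tcp_pos: [0.6559, -0.0097, 0.1545]
ee_rot: [3.141, 0.002, 0.0]
wrist_force: [-1.2, -0.3, -1.2]
width: 0.601
gripper_force: 31.8
```

apply_moves:
  moves:
    - [[0,0,0.03],[0,0,0]]
    - [[0,0,0.03],[0,0,0]]
    - [[0,0,0.02],[0,0,0]]
    - [[0,0,0.01],[0,0,0]]
    - [[0,0,0.005],[0,0,0]]
    - [[0,0,0.005],[0,0,0]]
    - [[0,0,0],[0,0,0]]
    - [[0,0,0],[0,0,0]]

```text
time_s: 5.15
tcp_pos: [0.6562, -0.0106, 0.0554]
ee_rot: [3.141, -0.001, 0.002]
wrist_force: [-0.4, 0.3, -0.1]
width: 0.596
gripper_force: 31.8
```

apply_moves:
  moves:
    - [[0,0,0.002],[0,0,0]]
    - [[0,0,0.0015],[0,0,0]]
    - [[0,0,0.0005],[0,0,0]]
    - [[0,0,0],[0,0,0]]
    - [[0,0,0],[0,0,0]]

```text
time_s: 5.57
tcp_pos: [0.6559, -0.0104, 0.0509]
ee_rot: [3.142, -0.0, 0.001]
wrist_force: [-0.5, 0.8, 4.4]
width: 0.598
gripper_force: 32.1
```

```bash
python3 - <<'E'
from workcell import ctrl
from h import *
s=ctrl.read_state();print(s["tcp_pos"],s["wrist_force"])
d=ctrl.get_image("scene");cv2.imwrite("pics/s2.png",cv2.resize(d["frame"][150:290,150:350,::-1],None,fx=3,fy=3))
E
```

```text
[ 0.6558984  -0.01043736  0.05087676] [-0.48890612  0.78209855  4.41637897]
```

View pics/s2.png

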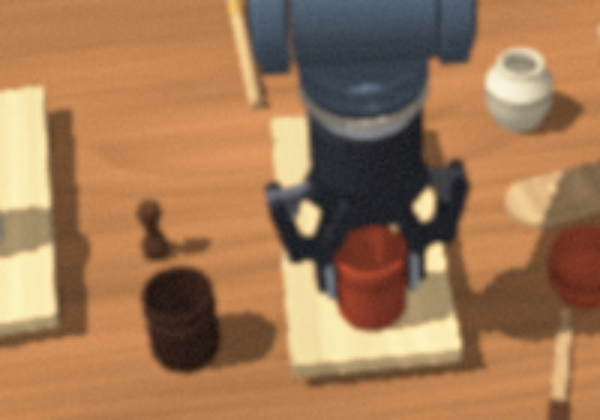

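The picture shows the tumbler standing upright on the red board at (372,290) in the crop, and the contact force is 4.4 N. I'll release it, rise, and go above the red cup.

apply_moves:
  moves:
    - [[0,0,0],[0,0,0]]
    - [[0,0,0],[0,0,0]]
    - [[0,0,0],[0,0,0]]
    - [[0,0,0],[0,0,0]]
    - [[0,0,0],[0,0,0]]
    - [[0,0,-0.01],[0,0,0]]
    - [[0,0,-0.02],[0,0,0]]
    - [[0,0,-0.03],[0,0,0]]
    - [[0,0,-0.03],[0,0,0]]
    - [[0,0,-0.03],[0,0,0]]
    - [[0,0,-0.03],[0,0,0]]
    - [[-0.002,-0.03,0],[0,0,0]]
    - [[-0.002,-0.03,0],[0,0,0]]
    - [[-0.002,-0.03,0],[0,0,0]]
    - [[-0.002,-0.03,0],[0,0,0]]
    - [[-0.002,-0.03,0],[0,0,0]]
    - [[-0.001,-0.0145,0],[0,0,0]]
    - [[0,0,0],[0,0,0]]
    - [[0,0,0],[0,0,0]]
  grip: 1

```text
time_s: 7.2
tcp_pos: [0.6447, 0.1542, 0.2007]
ee_rot: [3.141, 0.002, 0.001]
wrist_force: [0.3, -0.9, -0.5]
width: 1.001
gripper_force: 0.0
```

```bash
python3 - <<'E'
from workcell import ctrl
from h import *
s=ctrl.read_state();print(s["tcp_pos"])
d=ctrl.get_image("wrist");cv2.imwrite("pics/w2.png",d["frame"][...,::-1])
print(proj(d,(.645,.154,.044)),proj(d,(.645,.164,.044)),proj(d,(.635,.154,.044)))
E
```

```text
[0.64466786 0.15417251 0.20067896]
[282.01268636 187.15511461] [270.70229991 187.15917967] [282.00297831 198.06745878]
```

View pics/w2.png

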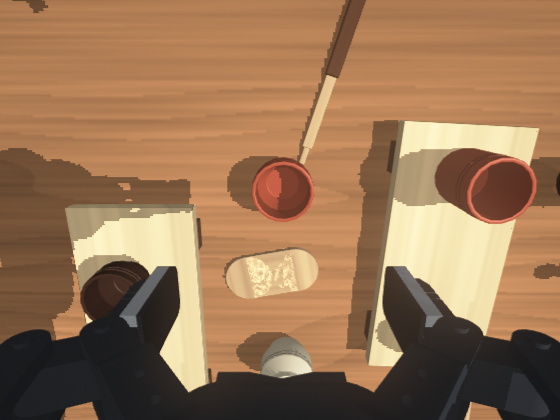

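The cup's rim centre is at (283,189.5), about 2 mm nearer than predicted, and the knife tip at (303,160) is clear of the fingers.

apply_moves:
  moves:
    - [[-0.002,0.001,0.03],[0,0,0]]
    - [[0,0,0.035],[0,0,0]]
    - [[0,0,0.035],[0,0,0]]
    - [[0,0,0.035],[0,0,0]]
    - [[0,0,0.03],[0,0,0]]
    - [[0,0,0.015],[0,0,0]]
    - [[0,0,0.009],[0,0,0]]
    - [[0,0,0],[0,0,0]]
    - [[0,0,0],[0,0,0]]

```text
time_s: 8.0
tcp_pos: [0.6436, 0.1527, 0.0126]
ee_rot: [-3.141, 0.001, -0.002]
wrist_force: [-0.3, 0.4, 0.7]
width: 0.997
gripper_force: 0.0
```

apply_moves:
  moves:
    - [[0,0,0],[0,0,0]]
    - [[0,0,0],[0,0,0]]
    - [[0,0,0],[0,0,0]]
    - [[0,0,0],[0,0,0]]
    - [[0,0,0],[0,0,0]]
    - [[0,0,0],[0,0,0]]
    - [[0,0,0],[0,0,0]]
    - [[0,0,0],[0,0,0]]
  grip: 0

```text
time_s: 8.67
tcp_pos: [0.6435, 0.1533, 0.013]
ee_rot: [-3.141, -0.0, -0.004]
wrist_force: [-2.1, 0.1, 7.2]
width: 0.64
gripper_force: 31.1
```

apply_moves:
  moves:
    - [[0,0,-0.015],[0,0,0]]
    - [[0,0,-0.03],[0,0,0]]
    - [[0,0,-0.03],[0,0,0]]
    - [[0,0,-0.03],[0,0,0]]
    - [[0,0,-0.03],[0,0,0]]
    - [[-0.0075,0.0163,0],[0,0,0]]
    - [[-0.01,0.024,0],[0,0,0]]
    - [[-0.01,0.025,0],[0,0,0]]
    - [[-0.01,0.025,0],[0,0,0]]
    - [[-0.01,0.025,0],[0,0,0]]
    - [[-0.01,0.025,0],[0,0,0]]
    - [[-0.01,0.021,0],[0,0,0]]
    - [[0,0,0],[0,0,0]]
    - [[0,0,0],[0,0,0]]

```text
time_s: 9.83
tcp_pos: [0.5751, -0.009, 0.1477]
ee_rot: [3.142, -0.003, 0.002]
wrist_force: [-0.2, 0.6, -0.3]
width: 0.633
gripper_force: 32.4
```

apply_moves:
  moves:
    - [[0,0,0.03],[0,0,0]]
    - [[0,0,0.03],[0,0,0]]
    - [[0,0,0.02],[0,0,0]]
    - [[0,0,0.01],[0,0,0]]
    - [[0,0,0.01],[0,0,0]]
    - [[0,0,0.002],[0,0,0]]
    - [[0,0,0],[0,0,0]]
    - [[0,0,0],[0,0,0]]

```text
time_s: 10.5
tcp_pos: [0.5759, -0.0081, 0.0454]
ee_rot: [3.141, -0.0, 0.002]
wrist_force: [-0.1, 0.1, 0.0]
width: 0.636
gripper_force: 32.3
```

apply_moves:
  moves:
    - [[0,0,0.0015],[0,0,0]]
    - [[0,0,0.001],[0,0,0]]
    - [[0,0,0.0005],[0,0,0]]
    - [[0,0,0],[0,0,0]]
    - [[0,0,0],[0,0,0]]

```text
time_s: 10.92
tcp_pos: [0.5758, -0.0082, 0.043]
ee_rot: [3.141, -0.0, 0.003]
wrist_force: [-3.8, 0.4, 12.4]
width: 0.64
gripper_force: 33.7
```

Contact. I'll release the cup and go above the brown tumbler.

apply_moves:
  moves:
    - [[0,0,0],[0,0,0]]
    - [[0,0,0],[0,0,0]]
    - [[0,0,0],[0,0,0]]
    - [[0,0,0],[0,0,0]]
    - [[0,0,0],[0,0,0]]
    - [[0,0,-0.01],[0,0,0]]
    - [[0,0,-0.02],[0,0,0]]
    - [[0,0,-0.03],[0,0,0]]
    - [[0,0,-0.032],[0,0,0]]
    - [[0,0,-0.035],[0,0,0]]
    - [[0,0,-0.03],[0,0,0]]
    - [[0.014,0.028,0],[0,0,0]]
    - [[0.014,0.028,0],[0,0,0]]
    - [[0.014,0.028,0],[0,0,0]]
    - [[0.014,0.028,0],[0,0,0]]
    - [[0.014,0.027,0],[0,0,0]]
    - [[0,0,0],[0,0,0]]
    - [[0,0,0],[0,0,0]]
  grip: 1

```text
time_s: 12.42
tcp_pos: [0.6451, -0.1483, 0.1984]
ee_rot: [-3.141, 0.003, 0.0]
wrist_force: [0.0, 0.5, -0.7]
width: 0.998
gripper_force: 0.0
```

```bash
python3 - <<'E'
from workcell import ctrl
from h import *
s=ctrl.read_state();print(s["tcp_pos"])
d=ctrl.get_image("wrist");cv2.imwrite("pics/w3.png",d["frame"][...,::-1])
print(proj(d,(.6456,-.147,.062)),proj(d,(.6456,-.137,.062)))
E
```

```text
[ 0.6451113  -0.14834185  0.19844664]
[280.36268612 192.65021708] [268.28956067 192.6888089 ]
```

View pics/w3.png

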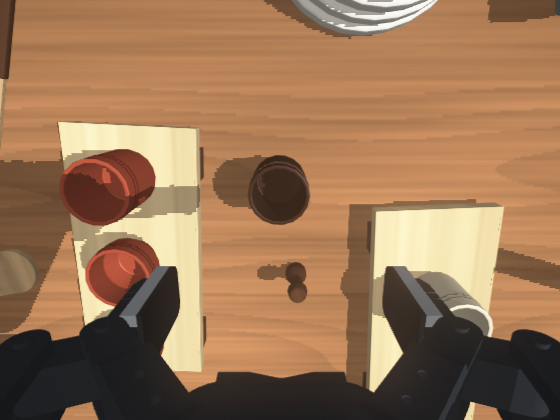

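The brown tumbler's rim centre is at (279,194), where expected, and both red pots stand upright on their board. I'll descend and grip.

apply_moves:
  moves:
    - [[-0.001,-0.002,0.03],[0,0,0]]
    - [[0,0,0.035],[0,0,0]]
    - [[0,0,0.035],[0,0,0]]
    - [[0,0,0.035],[0,0,0]]
    - [[0,0,0.025],[0,0,0]]
    - [[0,0,0.015],[0,0,0]]
    - [[0,0,0.004],[0,0,0]]
    - [[0,0,0],[0,0,0]]
    - [[0,0,0],[0,0,0]]

```text
time_s: 13.22
tcp_pos: [0.645, -0.1451, 0.0211]
ee_rot: [3.141, 0.0, 0.003]
wrist_force: [-0.9, 0.7, 0.5]
width: 1.0
gripper_force: 0.0
```

apply_moves:
  moves:
    - [[0,0,0],[0,0,0]]
    - [[0,0,0],[0,0,0]]
    - [[0,0,0],[0,0,0]]
    - [[0,0,0],[0,0,0]]
    - [[0,0,0],[0,0,0]]
    - [[0,0,0],[0,0,0]]
    - [[0,0,0],[0,0,0]]
    - [[0,0,0],[0,0,0]]
  grip: 0

```text
time_s: 13.88
tcp_pos: [0.6447, -0.1454, 0.0206]
ee_rot: [3.141, -0.001, 0.003]
wrist_force: [-2.1, 0.3, 6.4]
width: 0.585
gripper_force: 30.5
```

apply_moves:
  moves:
    - [[0,0,-0.02],[0,0,0]]
    - [[0,0,-0.03],[0,0,0]]
    - [[0,0,-0.03],[0,0,0]]
    - [[0,0,-0.03],[0,0,0]]
    - [[0,0,-0.03],[0,0,0]]
    - [[0,0,-0.01],[0,0,0]]
    - [[-0.008,-0.0165,0],[0,0,0]]
    - [[-0.014,-0.031,0],[0,0,0]]
    - [[-0.014,-0.031,0],[0,0,0]]
    - [[-0.014,-0.031,0],[0,0,0]]
    - [[-0.014,-0.031,0],[0,0,0]]
    - [[-0.014,-0.031,0],[0,0,0]]
    - [[-0.014,-0.031,0],[0,0,0]]
    - [[-0.014,-0.031,0],[0,0,0]]
    - [[-0.014,-0.031,0],[0,0,0]]
    - [[-0.014,-0.031,0],[0,0,0]]
    - [[-0.014,-0.031,0],[0,0,0]]
    - [[-0.014,-0.031,0],[0,0,0]]
    - [[-0.014,-0.031,0],[0,0,0]]
    - [[-0.014,-0.031,0],[0,0,0]]

```text
time_s: 15.55
tcp_pos: [0.453, 0.2756, 0.1689]
ee_rot: [3.141, -0.001, -0.001]
wrist_force: [0.6, -0.4, -0.6]
width: 0.586
gripper_force: 31.9
```

apply_moves:
  moves:
    - [[-0.01,-0.022,0],[0,0,0]]
    - [[0,0,0],[0,0,0]]
    - [[0,0,0.02],[0,0,0]]
    - [[0,0,0.03],[0,0,0]]
    - [[0,0,0.03],[0,0,0]]
    - [[0,0,0.02],[0,0,0]]
    - [[0,0,0.01],[0,0,0]]
    - [[0,0,0.004],[0,0,0]]
    - [[0,0,0],[0,0,0]]
    - [[0,0,0],[0,0,0]]

```text
time_s: 16.38
tcp_pos: [0.4448, 0.2965, 0.0562]
ee_rot: [-3.141, 0.001, -0.002]
wrist_force: [0.9, 0.2, -0.5]
width: 0.587
gripper_force: 31.9
```

apply_moves:
  moves:
    - [[0,0,0.002],[0,0,0]]
    - [[0,0,0.002],[0,0,0]]
    - [[0,0,0.001],[0,0,0]]
    - [[0,0,0],[0,0,0]]
    - [[0,0,0],[0,0,0]]

```text
time_s: 16.8
tcp_pos: [0.4444, 0.2964, 0.0506]
ee_rot: [-3.141, 0.0, -0.001]
wrist_force: [-0.2, -0.2, 1.2]
width: 0.59
gripper_force: 32.0
```

apply_moves:
  moves:
    - [[0,0,0.0005],[0,0,0]]
    - [[0,0,0],[0,0,0]]
    - [[0,0,0],[0,0,0]]
    - [[0,0,0],[0,0,0]]
    - [[0,0,0],[0,0,0]]
    - [[0,0,-0.01],[0,0,0]]
    - [[0,0,-0.02],[0,0,0]]
    - [[0,0,-0.03],[0,0,0]]
    - [[0,0,-0.03],[0,0,0]]
    - [[0,0,-0.03],[0,0,0]]
    - [[0,0,-0.03],[0,0,0]]
    - [[-0.001,0.03,0],[0,0,0]]
    - [[-0.001,0.03,0],[0,0,0]]
    - [[-0.001,0.03,0],[0,0,0]]
    - [[-0.001,0.03,0],[0,0,0]]
    - [[-0.001,0.028,0],[0,0,0]]
    - [[0,0,0],[0,0,0]]
    - [[0,0,0],[0,0,0]]
  grip: 1

```text
time_s: 18.3
tcp_pos: [0.4393, 0.1475, 0.2006]
ee_rot: [-3.141, 0.004, -0.001]
wrist_force: [-0.2, 0.6, -1.3]
width: 1.003
gripper_force: 0.0
```

```bash
python3 - <<'E'
from workcell import ctrl
from h import *
s=ctrl.read_state();print(s["tcp_pos"])
d=ctrl.get_image("wrist");cv2.imwrite("pics/w4.png",d["frame"][...,::-1])
print(proj(d,(.4395,.1483,.06)),proj(d,(.4395,.1583,.06)))
E
```

```text
[0.43931056 0.14751084 0.20059498]
[281.06768811 191.88121867] [269.16358681 191.92392874]
```

View pics/w4.png

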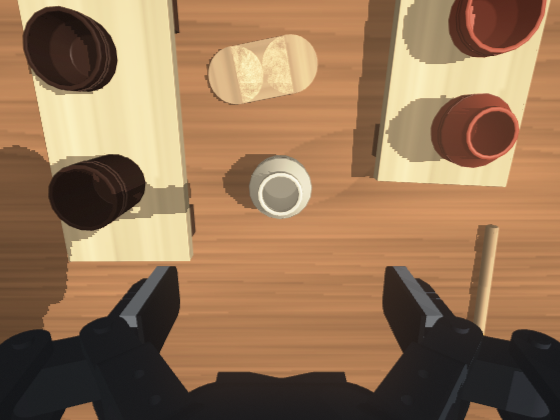

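The jar's mouth centre is at (279.5,195), about 2 mm nearer than predicted. I'll grip it at the belly, about 30 mm up.

apply_moves:
  moves:
    - [[-0.002,-0.002,0.03],[0,0,0]]
    - [[0,0,0.035],[0,0,0]]
    - [[0,0,0.035],[0,0,0]]
    - [[0,0,0.035],[0,0,0]]
    - [[0,0,0.03],[0,0,0]]
    - [[0,0,0.015],[0,0,0]]
    - [[0,0,0.01],[0,0,0]]
    - [[0,0,0],[0,0,0]]
    - [[0,0,0],[0,0,0]]

```text
time_s: 19.1
tcp_pos: [0.4375, 0.1509, 0.0102]
ee_rot: [-3.142, -0.001, -0.0]
wrist_force: [-0.6, 0.2, 0.8]
width: 0.998
gripper_force: 0.0
```

apply_moves:
  moves:
    - [[0,0,0],[0,0,0]]
    - [[0,0,0],[0,0,0]]
    - [[0,0,0],[0,0,0]]
    - [[0,0,0],[0,0,0]]
    - [[0,0,0],[0,0,0]]
    - [[0,0,0],[0,0,0]]
    - [[0,0,0],[0,0,0]]
    - [[0,0,0],[0,0,0]]
  grip: 0

```text
time_s: 19.77
tcp_pos: [0.4378, 0.1505, 0.011]
ee_rot: [-3.141, 0.0, -0.003]
wrist_force: [-1.5, 0.3, 8.5]
width: 0.637
gripper_force: 30.2
```

apply_moves:
  moves:
    - [[0,0,-0.01],[0,0,0]]
    - [[0,0,-0.02],[0,0,0]]
    - [[0,0,-0.03],[0,0,0]]
    - [[0,0,-0.03],[0,0,0]]
    - [[0,0,-0.03],[0,0,0]]
    - [[0,0,-0.03],[0,0,0]]
    - [[0,0,0],[0,0,0]]

```text
time_s: 20.35
tcp_pos: [0.4395, 0.1509, 0.1657]
ee_rot: [-3.139, 0.0, -0.014]
wrist_force: [1.1, 0.4, -0.3]
width: 0.632
gripper_force: 33.0
```

apply_moves:
  moves:
    - [[-0.001,0.018,0],[0,0,0]]
    - [[-0.001,0.03,0],[0,0,0]]
    - [[-0.001,0.03,0],[0,0,0]]
    - [[-0.001,0.03,0],[0,0,0]]
    - [[-0.001,0.03,0],[0,0,0]]
    - [[-0.001,0.03,0],[0,0,0]]
    - [[-0.001,0.03,0],[0,0,0]]
    - [[-0.001,0.03,0],[0,0,0]]
    - [[-0.001,0.03,0],[0,0,0]]
    - [[-0.001,0.03,0],[0,0,0]]
    - [[-0.001,0.03,0],[0,0,0]]
    - [[-0.001,0.03,0],[0,0,0]]
    - [[-0.001,0.03,0],[0,0,0]]
    - [[0,0.03,0],[0,0,0]]
    - [[0,0.03,0],[0,0,0]]
    - [[0,0.018,0],[0,0,0]]
    - [[0,0,0],[0,0,0]]
    - [[0,0,0],[0,0,0]]

```text
time_s: 21.85
tcp_pos: [0.4236, -0.3059, 0.1597]
ee_rot: [-3.141, 0.003, 0.0]
wrist_force: [-0.1, 0.0, -1.2]
width: 0.633
gripper_force: 33.0
```

apply_moves:
  moves:
    - [[0,0,0.02],[0,0,0]]
    - [[0,0,0.03],[0,0,0]]
    - [[0,0,0.03],[0,0,0]]
    - [[0,0,0.02],[0,0,0]]
    - [[0,0,0.01],[0,0,0]]
    - [[0,0,0.005],[0,0,0]]
    - [[0,0,0],[0,0,0]]
    - [[0,0,0],[0,0,0]]

```text
time_s: 22.52
tcp_pos: [0.4246, -0.3057, 0.0458]
ee_rot: [3.141, 0.0, 0.001]
wrist_force: [-0.4, -0.5, -0.9]
width: 0.638
gripper_force: 32.9
```

apply_moves:
  moves:
    - [[0,0,0.002],[0,0,0]]
    - [[0,0,0.002],[0,0,0]]
    - [[0,0,0.001],[0,0,0]]
    - [[0,0,0],[0,0,0]]
    - [[0,0,0],[0,0,0]]

```text
time_s: 22.93
tcp_pos: [0.4245, -0.306, 0.0411]
ee_rot: [3.141, -0.001, 0.002]
wrist_force: [-2.5, 2.5, 11.8]
width: 0.634
gripper_force: 34.2
```

Contact. I'll release, rise, move back to x ≈ 0.29 out of view, and check.

apply_moves:
  moves:
    - [[0,0,0],[0,0,0]]
    - [[0,0,0],[0,0,0]]
    - [[0,0,0],[0,0,0]]
    - [[0,0,0],[0,0,0]]
    - [[0,0,0],[0,0,0]]
    - [[0,0,-0.01],[0,0,0]]
    - [[0,0,-0.02],[0,0,0]]
    - [[0,0,-0.03],[0,0,0]]
    - [[0,0,-0.03],[0,0,0]]
    - [[0,0,-0.03],[0,0,0]]
    - [[0,0,-0.03],[0,0,0]]
    - [[-0.03,0.01,0],[0,0,0]]
    - [[-0.03,0.01,0],[0,0,0]]
    - [[-0.03,0.01,0],[0,0,0]]
    - [[-0.03,0.01,0],[0,0,0]]
    - [[-0.03,0.01,0],[0,0,0]]
    - [[-0.03,0.01,0],[0,0,0]]
    - [[0,0,0],[0,0,0]]
    - [[0,0,0],[0,0,0]]
    - [[0,0,0],[0,0,0]]
  grip: 1

```text
time_s: 24.6
tcp_pos: [0.2444, -0.3657, 0.1903]
ee_rot: [3.141, -0.001, 0.001]
wrist_force: [-0.5, 0.2, -0.3]
width: 1.0
gripper_force: 0.0
```

```bash
python3 - <<'E'
from workcell import ctrl
from h import *
d=ctrl.get_image("top");im=d["frame"][...,::-1].copy()
for p in [(.656,-.0106,.092),(.576,-.008,.074),(.4445,.2965,.092),(.4245,-.306,.09),(.492,-.0048,.09),(.5511,.306,.074),(.537,-.306,.092)]:
    cv2.circle(im,tuple(int(round(v)) for v in proj(d,p)),2,(0,255,0),1)
e=ctrl.get_image("scene")["frame"][...,::-1]
cv2.imwrite("pics/end.png",np.vstack([cv2.resize(im[110:310,100:490],None,fx=1.5,fy=1.5),cv2.resize(e[130:290,90:480],None,fx=1.5,fy=1.5)]))
E
```

```text
(no output)
```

View pics/end.png

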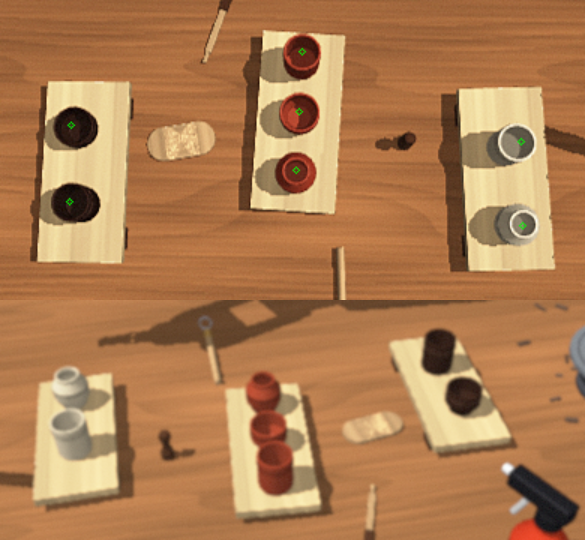

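All seven pieces stand upright and well spaced on the right boards, with their rims at the expected marks. I'll hand in.

```bash
python3 -c "
from workcell import ctrl
print(ctrl.job_done())"
```

```text
the job is handed in; nothing more can be done
None
```

All four pots now stand upright on their own clay's boards with clear gaps to their neighbours, the three shelved pieces look undisturbed in the final pictures, and the job was handed in at about 25 s; no verdict was returned.

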